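# Press a pressure flask onto the leak-test port of its sprung ring cradle and hold it

## Robot

A 6-joint arm with a two-finger parallel gripper is mounted at the origin on a cart in front of the work surface, level with it; the furniture and walls round the work are solid. World frame = base frame: x ahead of the robot, y to its left, z up, the work surface at z = 0. Lengths are in mm, angles in degrees, forces in N, time in s.
With the tool pointing down it reaches from about 350 to 850 mm from the base axis. Payload 8.1 kg.
Tool frame: the origin (TCP) lies between the finger pads; the fingertips stand 22 mm ahead of it and the grasp point (between the pads) lies 3 mm ahead of it; z points along the fingers, y is the line along which they close (so a half turn about z gives the same grasp; the last joint's range is limited). The gripper opens to 85 mm and grips with 20 to 120 N. Pads are 22 mm wide; open, the fingers measure 114 mm over their backs; the gripper's body (76 mm by 85 mm) begins 54 mm behind the grasp point. The pads swing forward as they close: fully open they stand 13 mm farther back than shut.
Start: joints at [-72.559, 7.471, 85.268, -0, 87.261, -4.893], TCP at [228.022, -554.988, 253.292] pointing down, gripper open.
Joint ranges: [-169.43, 169.43], [-51.17, 129.36], [1.28, 143.12], [-76.62, 256.62], [0, 156.53], [-152.29, 152.29]. Speed limits (degrees/s): [136.94, 136.94, 159.86, 180, 180, 180].

## Interface

Orientations are given as [roll, pitch, yaw] about the fixed x, y, z axes, in that order (R = Rz(yaw) Ry(pitch) Rx(roll)).
In Python, from bench import r, vision gives the robot as it stands.
- The arm moves only by the tool step_arm, never from a script. Its argument "targets" is a list that holds one entry, the list of rows, each a list of 6 numbers: the shift along the world's x, y, z in mm, then the turn, a rotation vector about the world's x, y, z in rad. In form: [[[x, y, z, rx, ry, rz], ...]]. A call has 1 to 12 rows; each row is the pose to reach, as a shift and turn from the pose commanded when the call began; what a row does not reach only later rows make up. A row lasts 1/12 s, in which the tool goes at most 41.7 mm and 7.16 degrees, less where a joint would pass 70% of its speed; a pose out of reach is approached as far as the arm can. A call with a gripper value outside its range is refused whole. "fingers" is the gripper's target within -1 to 1 (shut at 1, half-way at 0, fully open at -1), set as the call begins (left out, the last holds). The fingers move at their own pace and stop on an object; "newtons" is the grip in N (left out, the last holds). Time passes only in rows, so rows that repeat a pose let the fingers close. It gives the time, the measured TCP pose, the force, the opening and the grip force at its end, in the units of the state.
- r.sense(): the state, without advancing time (a new reading comes with each control period).
- vision.snapshot(name): name is "scene" or "top" or "wrist"; returns a dict with "img" (420x560x3 uint8, blue, green, red), "mtx" (3x3 intrinsics, pixels), "eye" and "attitude" of the camera in the world. Camera axes: x right, y up, looking along -z (the intrinsics and any distortion apply to the point x, -y, -z); pixel columns grow to the right and rows downward; lengths in mm; the calibration is good to about 2 mm. A picture is of the moment at which its call begins. There is no depth.
- r.hand_in(): hands the job in; it is judged then, once.
The state is a dict: "time": time; "joint_pos": joint angles; "qd": joint speeds; "joint_efforts": joint torques, N m; "tool_pos": TCP position; "tcp_rot": TCP orientation; "ft_force": force on the tool from outside, world axes, zero at the start; "wrist_torque": the same for the moment, N m; "finger_gap": finger opening in mm; "grip_force": force on a finger pad.
Only numpy, scipy, OpenCV 4.12 (cv2) and the standard library are available. Lean on these libraries where they do the work, as an engineer would, in place of code of your own. Each camera call takes 0.05 s, during which the arm holds its last target. There are 200 camera calls.

## Task

Lift the large ball-shaped metal flask out of the compartmented bin by its neck, leaving the other two vessels in the bin, and set it upright, neck up, in the ring of the sprung cradle. Then press it down against the springs until its flat foot is fully home on the test port in the middle, and finish while still holding it there: the gripper must keep pressing when the program ends, because the springs lift the flask again as soon as it is let go. Do not push about or knock over the loupe and the small bottle standing nearby.

Things in the scene. Friction and masses are not known exactly. Their poses are not given: they have to be found in the camera images.
- flask_mid (a point): the large ball-shaped metal flask, 0.15 to 0.31 kg: 52 mm ball cut flat underneath (24 mm foot), with an upright cylindrical neck 20 mm in diameter on top (the grip); 83.5 mm high in all. This point: on its axis, 40 mm above the foot. The ball's centre is 17 mm below it, the neck runs from 9 to 39 mm above it. z up along the neck. Stands in any one of the three compartments
- small_flask_mid (a point): decoy, stays in the bin: small ball-shaped flask (ball 36 mm diameter on a 25 mm foot, same 20 mm neck, 70.5 mm high; it is too small for the ring). This point is on its axis 33 mm above its foot. In another compartment
- canister_mid (a point): decoy, stays in the bin: straight-sided cylindrical canister 44 mm in diameter, same 20 mm neck, 83.5 mm high. This point is on its axis 40 mm above its foot. In the remaining compartment
- bin: grey open bin, fixed, 78 x 226 mm and 40 mm high, walls and floor 5 mm thick, its length along its y axis, two dividers making three compartments of about 68 x 68 mm in a row (centres at y = -73.7, 0 and +73.7 mm). Origin: centre of its underside, on the work surface; z up
- cradle: sprung ring cradle, fixed: round metal base 104 mm in diameter, 10 mm high, with three spring barrels; a test port (26 mm stub with black rubber top) stands in its middle, its top 28.6 mm above the work surface; above it a sprung steel ring. Origin: centre of its underside, on the work surface, on the ring's axis; z up
- ring_seat (a point): centre of the sprung ring's top face, 48 mm above the work surface at rest; moves down with the ring. The ring has a plain hole 40 mm in diameter, is 66 mm wide, with three ears reaching 48.5 mm from the axis. When the flask sits upright in the ring, its foot is about 7 mm below this point (flask_mid about 33 mm above it)
- cradle_ring (a joint): how far the ring is pressed down, m: 0 at rest (springs hold it up, also with the flask's weight on it); about 0.012 when the flask's foot meets the test port and can go no further; end stop 0.014. About 7 N starts the ring moving, rising to about 13 N at 0.012
- loupe: black loupe, bystander, 37 x 37 mm and 34 mm high, standing near the cradle on the robot's side; origin at the centre of its underside
- amber_bottle: small bottle with a pointed black cap, bystander, 33 mm diameter and 87 mm high, standing beyond the bin; origin at the centre of its underside
Things that resemble listed ones, but are neither listed nor needed, are in the scene too. Leave any blue look-alike of the part that bears small_flask_mid alone.

How it is judged (in metres and radians):
On the way, in this order (a step that is already met when the one before it is completed fails the run):
1. the large ball flask is lifted clear of the bin, in the gripper (z of flask_mid in the frame of bin above 0.085 m and contact force between the fingers and flask above 1 N), for 0.1 s.
2. the flask sits upright in the cradle's ring (horizontal distance between flask_mid and cradle below 0.008 m and z of flask_mid in the frame of ring_seat below 0.04 m and angle between flask_mid's own z axis and vertical below 0.17 rad and contact force between flask and cradle_ring above 0.3 N), for 0.1 s.
At the end, for the whole second after the job is handed in: The large ball flask is upright (within 10 deg) in the ring, within 8 mm of the cradle's axis, and the gripper still presses it: ring at least 9.5 mm down (12 mm is home), flask bearing on it with over 4 N. The other two vessels are still in the bin (value of joint cradle_ring above 0.0095 m and contact force between flask and cradle_ring above 4 N and contact force between the fingers and flask above 3 N and horizontal distance between flask_mid and cradle below 0.008 m and z of flask_mid in the frame of ring_seat between 0.029 and 0.04 m and angle between flask_mid's own z axis and vertical below 0.17 rad and horizontal distance between each of small_flask_mid, canister_mid and bin below 0.11 m and z of small_flask_mid in the frame of bin below 0.05 m and z of canister_mid in the frame of bin below 0.057 m); the arm keeps its last pose, push and grip.
It fails at once if the small flask or the canister is lifted out of the bin (z of small_flask_mid in the frame of bin above 0.08 m or z of canister_mid in the frame of bin above 0.085 m).
It fails at once if the loupe or the small bottle is pushed more than 3 cm or knocked over (distance of any of loupe, amber_bottle from where it was at the start of the episode above 0.03 m or angle between any of loupe, amber_bottle's own z axis and vertical above 0.5 rad).
It also fails if it takes over 35 s, if anything falls off the work surface, if the arm or the gripper's body presses on something with over 40 N, if the wrist force passes 120 N, or if a joint passes its speed limit or range.

## Working session

There is one attempt and no reset: what is moved stays moved. The work goes in short steps, Python scripts to look and compute and a tool call to move; the robot and the scene stay as the last step left them, time stands still between calls to the robot, and variables do not carry over. Pictures are saved under pics/ and viewed, at most 10 in all, crops included, and the job is handed in when it is done.

Besides the shell and the picture viewer there is one more tool, called after ">>>" as name([rows], argument=value, ...), one row to a line, values as JSON. step_arm: Moves the arm, as the interface text tells. Its arguments: {"type":"object","properties":{"targets":{"type":"array"},"fingers":{"type":"number"},"newtons":{"type":"number"}},"required":["targets"]}

```bash
mkdir -p pics; cat > h.py <<'E'
import numpy as np, cv2
from bench import r, vision
from scipy.spatial.transform import Rotation as R
def att(a):
    a=np.array(a,float)
    return a if a.shape==(3,3) else R.from_euler('xyz',a,degrees=True).as_matrix()
def ray(s,u,v):
    d=np.linalg.inv(s["mtx"])@[u,v,1]; return att(s["attitude"])@(d*[1,-1,-1])
def onz(s,u,v,z):
    d=ray(s,u,v); e=np.array(s["eye"]); return e+d*(z-e[2])/d[2]
def proj(s,p):
    c=att(s["attitude"]).T@(np.array(p,float)-s["eye"])*[1,-1,-1]; q=np.array(s["mtx"])@c; return q[:2]/q[2]
E
python3 - <<'E'
from h import *
import pickle
for n in("scene","top"):
    s=vision.snapshot(n); cv2.imwrite(f"pics/{n}.png",s["img"]); pickle.dump(s,open(n+".pkl","wb"))
    print(n,{k:v for k,v in s.items() if k!="img"})
print(r.sense())
E
```

```text
scene {'mtx': array([[498.45792294,   0.        , 277.66341667],
       [  0.        , 498.45792294, 217.60071339],
       [  0.        ,   0.        ,   1.        ]]), 'eye': array([ 21.44992179, 692.89912876, 880.35601114]), 'attitude': array([  41.19297215,    0.17257218, -129.99198839])}
top {'mtx': array([[403.76064728,   0.        , 279.72545043],
       [  0.        , 403.76064728, 205.65047422],
       [  0.        ,   0.        ,   1.        ]]), 'eye': array([ 348.4579721 ,  265.40251395, 1013.61434318]), 'attitude': array([ 12.0301514 ,  -0.15904719, -89.22075242])}
{'time': 0.1, 'joint_pos': array([-7.25595579e+01,  7.51325488e+00,  8.53238197e+01,  1.77277345e-03,
        8.72616360e+01, -4.89148018e+00]), 'qd': array([ 0.00621225, -0.05948998, -0.1054542 , -0.02866634, -0.02223225,
       -0.02367166]), 'joint_efforts': array([ 2.20805807e-03, -5.70946991e+01, -5.01945305e+01, -6.08075339e-06,
        8.06102820e-03,  1.62001851e-05]), 'tool_pos': array([ 227.88892361, -554.53500061,  252.31603454]), 'tcp_rot': array([-1.79901800e+02, -1.01810706e-02,  2.23318273e+01]), 'ft_force': array([-0.12040889,  0.72716605,  0.38990472]), 'wrist_torque': array([-0.02406298,  0.04899415,  0.07492126]), 'grip_force': 0.0, 'finger_gap': 85.15162771926163}
```

View pics/scene.png

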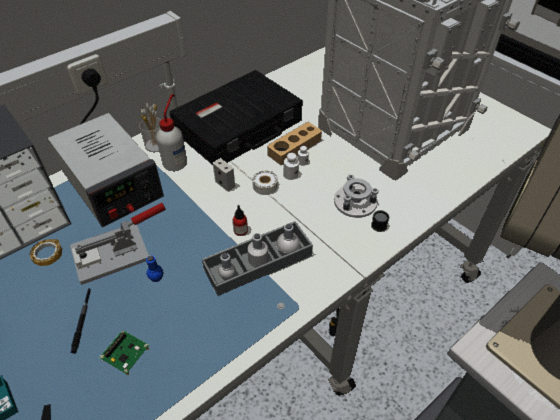

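View pics/top.png

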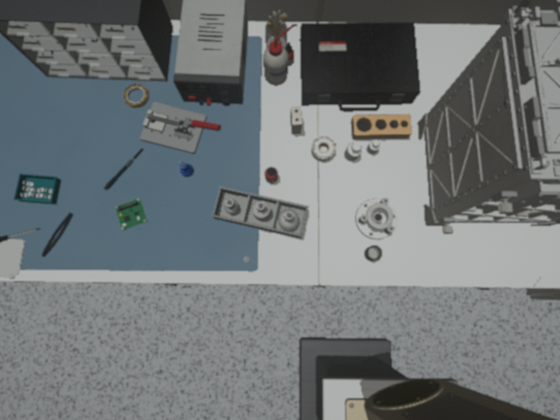

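The bin holds three necked vessels, in scene at (227,268), (256,245) and (288,238). The cradle is at (357,195), with the loupe at (380,220) and the amber bottle at (240,221). The blue look-alike is at (153,268). I'll enlarge the bin and the cradle to identify the flask and measure.

```bash
python3 - <<'E'
import cv2
a=cv2.imread("pics/scene.png");b=cv2.imread("pics/top.png")
c=cv2.resize(a[215:295,195:320],None,fx=6,fy=6,interpolation=2)
cv2.imwrite("pics/c1.png",c)
c=cv2.resize(b[180:245,205:315],None,fx=7,fy=7,interpolation=2)
cv2.imwrite("pics/c2.png",c)
t=cv2.resize(b[190:270,345:410],None,fx=6,fy=6,interpolation=2)
s=cv2.resize(a[165:245,325:395],None,fx=6,fy=6,interpolation=2)
cv2.imwrite("pics/c3.png",cv2.hconcat([t[:480,:390],s[:480,:400]]))
E
```

```text
(no output)
```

View pics/c1.png

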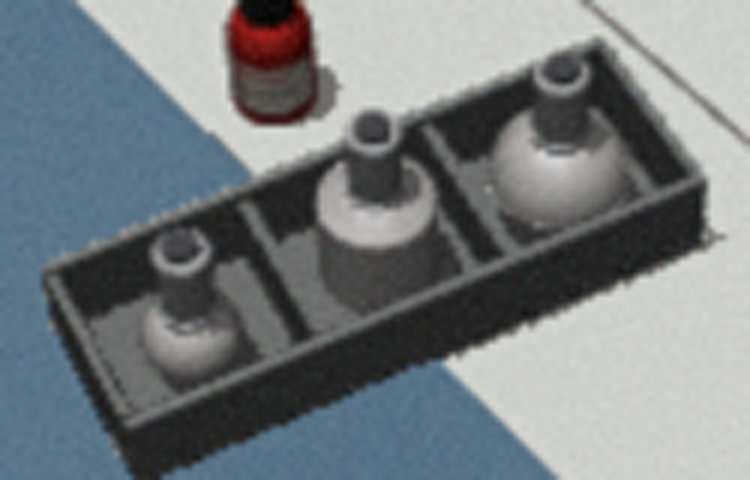

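View pics/c2.png

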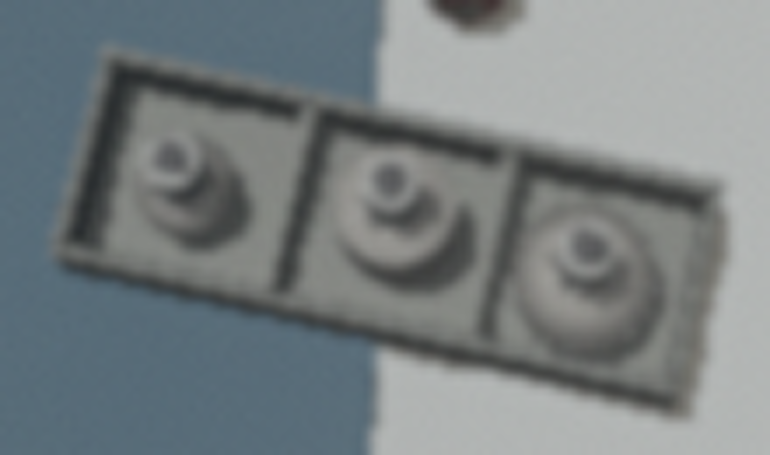

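View pics/c3.png

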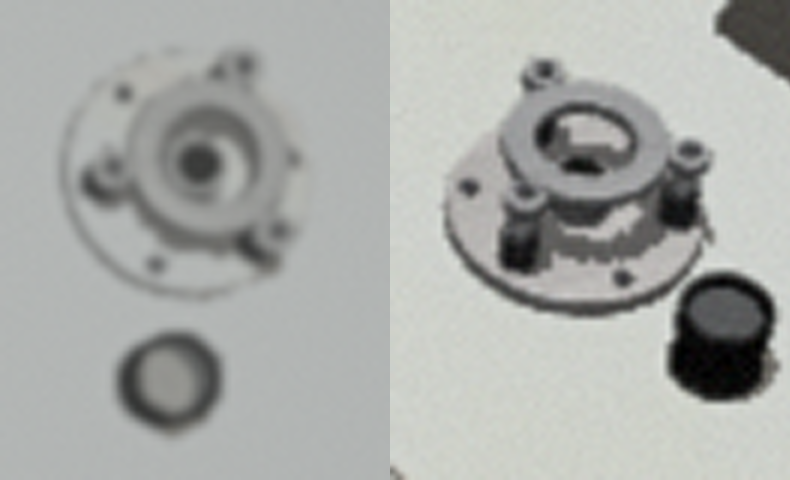

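The candidates, in scene pixels, are the small ball flask (225,256, slim ball), the canister (257,236, straight sides with a shoulder) and the large ball flask (288,227). The rightmost one fits, because its ball nearly fills its compartment. Next I'll triangulate its neck and the ring.

```bash
python3 - <<'E'
from h import *
import pickle
S=pickle.load(open("scene.pkl","rb"));T=pickle.load(open("top.pkl","rb"))
f=lambda U,V,k,u0,v0:((U+.5)/k-.5+u0,(V+.5)/k-.5+v0)
def tri(a,b):
    A=ray(S,*a);B=ray(T,*b);A/=np.linalg.norm(A);B/=np.linalg.norm(B)
    t=np.linalg.lstsq(np.c_[A,-B],np.array(T["eye"])-S["eye"],rcond=None)[0]
    p,q=S["eye"]+A*t[0],T["eye"]+B*t[1];return (p+q)/2,np.linalg.norm(p-q)
for n,a,b,z in [("neck",f(562,72,6,195,215),f(585,248,7,205,180),88.5),
 ("canister",f(374,132,6,195,215),f(389,187,7,205,180),88.5),
 ("small",f(181,252,6,195,215),f(171,160,7,205,180),75.5),
 ("ring",f(195,141,6,325,165),f(208,155,6,345,190),48),
 ("loupe",f(335,312,6,325,165),f(169,380,6,345,190),34)]:
    print(n,a,b,*[np.round(x,1) for x in tri(a,b)],"S",onz(S,*a,z).round(1),"T",onz(T,*b,z).round(1))
# bin corners z=40 top view
for c in [(105,52),(720,185),(688,412),(58,262)]: print(onz(T,*f(*c,7,205,180),40).round(1))
for c in [(598,42),(706,182),(128,422),(46,270)]: print("S",onz(S,*f(*c,6,195,215),40).round(1))
E
```

```text
neck (288.25, 226.58333333333334) (288.1428571428571, 215.0) [524.5 245.3  82.8] 0.4 S [520.8 248.4  88.5] T [523.6 245.6  88.5]
canister (256.9166666666667, 236.58333333333334) (260.14285714285717, 206.28571428571428) [545.  311.9  83. ] 1.0 S [541.8 314.9  88.5] T [543.5 311.3  88.5]
small (224.75, 256.5833333333333) (229.0, 202.42857142857142) [556.3 387.3  68.1] 0.3 S [551.5 390.2  75.5] T [554.5 386.3  75.5]
ring (357.0833333333333, 188.08333333333334) (379.25, 215.41666666666666) [534.4  21.9  43.4] 0.3 S [531.7  25.7  48. ] T [533.4  22.9  48. ]
loupe (380.4166666666667, 216.58333333333334) (372.75, 252.91666666666666) [443.6  38.6  33. ] 0.4 S [443.3  39.4  34. ] T [443.4  38.7  34. ]
[601.3 415.9  40. ]
[556.  197.2  40. ]
[475.5 208.4  40. ]
[525.2 428.9  40. ]
S [553.8 201.5  40. ]
S [479.5 215.5  40. ]
S [529. 432.  40.]
S [598.8 417.4  40. ]
```

```bash
python3 - <<'E'
from h import *
import pickle
S=pickle.load(open("scene.pkl","rb"));T=pickle.load(open("top.pkl","rb"))
print("tower",onz(S,393,172,0),onz(T,447,228,0),"amber",onz(T,272,174,87),onz(S,240,234,0))
E
```

```text
tower [ 5.42275798e+02 -1.24247091e+02  1.13686838e-13] [ 512.48080695 -160.07233642    0.        ] amber [622.89576999 284.9993052   87.        ] [630.77517173 297.40797663   0.        ]
```

>>> step_arm([
  [[15,40,0,0,0,0.08],[30,80,0,0,0,0.16],[45,120,0,0,0,0.24],[60,155,0,0,0,0.32],[75,190,0,0,0,0.4],[90,225,0,0,0,0.5],[105,260,0,0,0,0.6],[115,295,0,0,0,0.7],[125,330,0,0,0,0.8],[135,365,0,0,0,0.9],[145,400,0,0,0,0.98],[145,400,0,0,0,0.98]],
], fingers=-1)

```text
time: 1.1
tool_pos: [374.1, -149.7, 253.1]
tcp_rot: [180.0, -0.2, 79.1]
ft_force: [0.3, -0.4, 1.3]
finger_gap: 85.2
grip_force: 0.0
```

>>> step_arm([
  [[12,36,0,0,0,0],[25,73,0,0,0,0],[38,110,0,0,0,0],[51,147,0,0,0,0],[65,184,0,0,0,0],[80,220,0,0,0,0],[94,257,-5,0,0,0],[108,294,-15,0,0,0],[122,330,-25,0,0,0],[136,367,-38,0,0,0],[149,402,-53,0,0,0],[149,402,-53,0,0,0]],
])

```text
time: 2.1
tool_pos: [520.8, 251.2, 194.1]
tcp_rot: [-179.6, 0.1, 78.6]
ft_force: [0.3, -0.7, -2.1]
finger_gap: 85.2
grip_force: 0.0
```

```bash
python3 - <<'E'
from h import *
import pickle
s=vision.snapshot("wrist"); pickle.dump(s,open("w1.pkl","wb")); print(s["eye"],s["attitude"],s["mtx"][0]); q=r.sense();print(q["tool_pos"],q["tcp_rot"])
cv2.imwrite("pics/w1.png",s["img"]); print(proj(s,(522.5,246.8,88.5)))
E
```

```text
[534.94538488 323.58213095 314.80639273] [-16.88284233   0.4730926  -11.40839453] [305.30186587   0.         281.48340735]
[520.62295471 248.85590288 195.80219107] [-179.64360562    0.19179529   78.64816641]
[287.68481126 222.49214416]
```

View pics/w1.png

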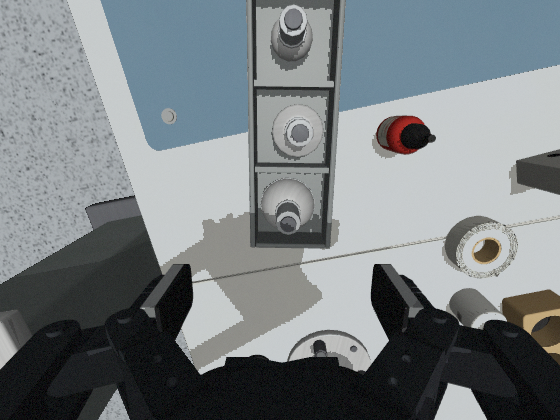

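The wrist view shows the large flask's neck top at about (288,226), against a predicted (288,222). An enlarged crop will settle it.

```bash
python3 - <<'E'
from h import *
import pickle
s=vision.snapshot("wrist"); pickle.dump(s,open("w1.pkl","wb")); print(r.sense()["tool_pos"],s["eye"])
cv2.imwrite("pics/w1c.png",cv2.resize(s["img"][170:255,240:345],None,fx=7,fy=7,interpolation=2))
for p in[(288,226),(288,228),(288,224)]:print(onz(s,*p,88.5))
E
```

```text
[521.10701486 247.43786565 197.68979556] [534.66551459 321.34299672 316.418227  ]
[521.98715625 240.74620509  88.5       ]
[521.66454284 239.09395751  88.5       ]
[522.30846534 242.39177262  88.5       ]
```

View pics/w1c.png

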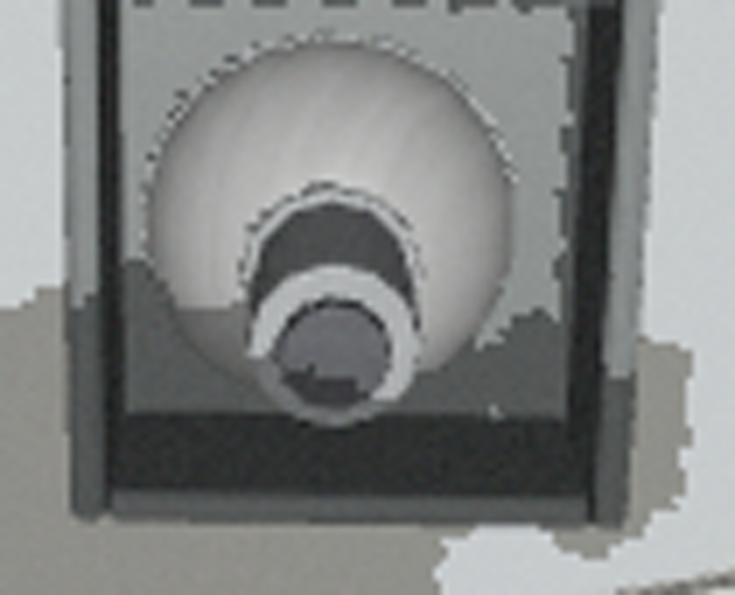

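The rim is centred at about (287.3,218.9), which puts the neck at (523,246.6). That agrees with the first measurement, so I'm descending to TCP z≈78.

>>> step_arm([
  [[1,0,-25,0,0,0],[1,0,-50,0,0,0],[1,0,-75,0,0,0],[1,0,-95,0,0,0],[1,0,-110,0,0,0],[1,0,-121,0,0,0],[1,0,-121,0,0,0],[1,0,-121,0,0,0],[1,0,-121,0,0,0],[1,0,-121,0,0,0]],
])

```text
time: 3.03
tool_pos: [524.2, 247.2, 81.2]
tcp_rot: [179.9, -0.1, 78.5]
ft_force: [0.0, -0.3, -0.2]
finger_gap: 85.2
grip_force: 0.0
```

>>> step_arm([
  [[0,0,0,0,0,0],[0,0,0,0,0,0],[0,0,0,0,0,0],[0,0,0,0,0,0],[0,0,0,0,0,0],[0,0,0,0,0,0],[0,0,0,0,0,0],[0,0,0,0,0,0],[0,0,0,0,0,0],[0,0,0,0,0,0],[0,0,0,0,0,0],[0,0,0,0,0,0]],
], fingers=1, newtons=60)

```text
time: 4.03
tool_pos: [523.2, 247.1, 79.5]
tcp_rot: [180.0, -0.0, 78.5]
ft_force: [-0.3, -0.8, 2.0]
finger_gap: 17.8
grip_force: 58.5
```

>>> step_arm([
  [[0,0,15,0,0,0],[0,0,35,0,0,0],[0,0,60,0,0,0],[0,0,80,0,0,0],[0,0,95,0,0,0],[0,0,100,0,0,0],[0,0,100,0,0,0],[0,0,100,0,0,0],[0,0,100,0,0,0]],
])

```text
time: 4.78
tool_pos: [522.0, 246.6, 177.2]
tcp_rot: [-179.8, 0.1, 78.5]
ft_force: [-0.4, 0.0, -2.6]
finger_gap: 18.1
grip_force: 58.8
```

>>> step_arm([
  [[0,-15,0,0,0,0],[0,-40,0,0,0,0],[2,-70,0,0,0,0],[4,-100,0,0,0,0],[6,-130,0,0,0,0],[8,-160,0,0,0,0],[9,-185,0,0,0,0],[10,-205,0,0,0,0],[10,-218,0,0,0,0],[10,-222,0,0,0,0],[10,-222,0,0,0,0],[10,-222,0,0,0,0]],
])

```text
time: 5.78
tool_pos: [532.7, 25.6, 178.9]
tcp_rot: [-180.0, -0.0, 78.5]
ft_force: [-0.5, 0.3, -2.6]
finger_gap: 18.3
grip_force: 58.8
```

```bash
python3 - <<'E'
from h import *
import pickle
for i in range(6): s=vision.snapshot("wrist")
T=vision.snapshot("top");S=vision.snapshot("scene");q=r.sense();print(q["tool_pos"],q["finger_gap"],q["grip_force"],q["time"])
for n,x in(("w2",s),("t2",T),("s2",S)): pickle.dump(x,open(n+".pkl","wb"))
for p in[(533,24,48)]:print(proj(s,p),proj(S,p),proj(T,p))
a=cv2.resize(S["img"][120:220,310:410],None,fx=4,fy=4,interpolation=2)
b=cv2.resize(s["img"][150:350,180:380],None,fx=2,fy=2,interpolation=2)
cv2.imwrite("pics/p2.png",cv2.hconcat([a,b]))
E
```

```text
[533.02110009  25.53967309 179.31077091] 18.198482730223024 58.796183466911316 6.1833
[283.77838723 210.82827509] [357.18751409 187.45658658] [378.81621482 215.56675655]
```

View pics/p2.png

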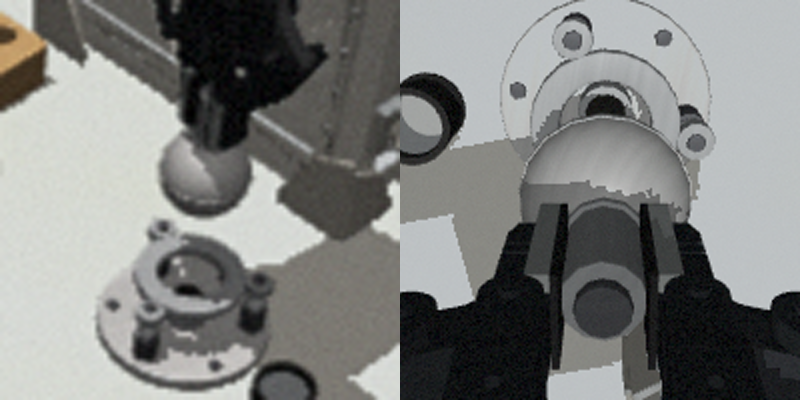

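```bash
python3 - <<'E'
from h import *
import pickle
s=pickle.load(open("w2.pkl","rb"))
C=np.array([533,24,0]);d=np.array([np.sin(np.radians(11.4)),np.cos(np.radians(11.4)),0])
for n,p in[("ringfar",C+33*d+[0,0,48]),("hole far",C+20*d+[0,0,48]),("basefar",C+52*d+[0,0,10]),
 ("ringL",C+[-33,0,48]),("ringR",C+[33,0,48])]:
    u=proj(s,p);print(n,((u-[180,150])*2+[400,0]).round(1))
for z,c in((48,(608,50)),(48,(605,80)),(10,(605,-2))):
    print(onz(s,(c[0]-400)/2+180,c[1]/2+150,z).round(1))
g=[533,25.5,182.6+10]
print("necktop",onz(s,(604-400)/2+180,307/2+150,179.3+9.5).round(1))
m=cv2.resize(s["img"][140:270,220:350],None,fx=5,fy=5,interpolation=2)
cv2.imwrite("pics/p3.png",m[:600])
E
```

```text
ringfar [607.6  45.5]
hole far [607.6  76.2]
basefar [607.1  -8.6]
ringL [533.  136.1]
ringR [683.2 107. ]
[539.3  54.5  48. ]
[535.6  42.2  48. ]
[541.7  72.2  10. ]
necktop [531.7  25.8 188.8]
```

View pics/p3.png

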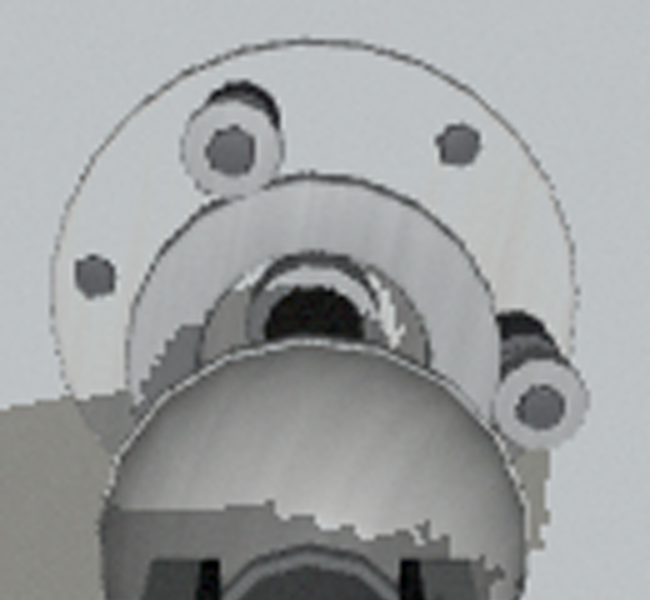

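The wrist view puts the ring at about (532,22.4) and the held neck at (531.7,25.8), so I'll shift −3 mm in y. The flask hangs upright. Next I lower it to just above the seat.

>>> step_arm([
  [[0,-3,-10,0,0,0],[0,-3,-25,0,0,0],[0,-3,-40,0,0,0],[0,-3,-50,0,0,0],[0,-3,-56,0,0,0],[0,-3,-58,0,0,0],[0,-3,-58,0,0,0],[0,-3,-58,0,0,0]],
], newtons=100)

```text
time: 6.85
tool_pos: [533.4, 22.0, 121.8]
tcp_rot: [180.0, -0.0, 78.5]
ft_force: [-0.3, 0.5, -2.8]
finger_gap: 17.6
grip_force: 97.8
```

>>> step_arm([
  [[0,0,-1,0,0,0],[0,0,-2,0,0,0],[0,0,-3,0,0,0],[0,0,-4,0,0,0],[0,0,-5,0,0,0],[0,0,-6,0,0,0],[0,0,-6,0,0,0],[0,0,-6,0,0,0],[0,0,-6,0,0,0],[0,0,-6,0,0,0]],
])

```text
time: 7.68
tool_pos: [533.3, 22.2, 115.7]
tcp_rot: [180.0, -0.0, 78.5]
ft_force: [-0.7, 3.0, 4.7]
finger_gap: 17.4
grip_force: 98.6
```

Contact is where expected: about +7 N at TCP z 115.7, with a small +y side force. I'll press on, easing +1 mm in y.

>>> step_arm([
  [[0,0.5,-1,0,0,0],[0,1,-2,0,0,0],[0,1,-3,0,0,0],[0,1,-4,0,0,0],[0,1,-5,0,0,0],[0,1,-6,0,0,0],[0,1,-7,0,0,0],[0,1,-8,0,0,0],[0,1,-8,0,0,0],[0,1,-8,0,0,0]],
])

```text
time: 8.52
tool_pos: [533.3, 23.2, 107.7]
tcp_rot: [180.0, -0.0, 78.5]
ft_force: [-2.1, 2.2, 6.9]
finger_gap: 17.5
grip_force: 99.0
```

>>> step_arm([
  [[0,0,-1,0,0,0],[0,0,-2,0,0,0],[0,0,-3,0,0,0],[0,0,-3,0,0,0],[0,0,-3,0,0,0]],
])

```text
time: 8.93
tool_pos: [533.4, 23.2, 104.8]
tcp_rot: [180.0, -0.0, 78.5]
ft_force: [-3.2, 3.0, 9.8]
finger_gap: 17.1
grip_force: 99.2
```

>>> step_arm([
  [[-0.5,0.5,-0.5,0,0,0],[-0.5,0.5,-1,0,0,0],[-0.5,0.5,-1,0,0,0],[-0.5,0.5,-1,0,0,0]],
])

```text
time: 9.27
tool_pos: [533.1, 23.5, 104.1]
tcp_rot: [179.9, -0.0, 78.5]
ft_force: [-1.8, 1.8, 10.3]
finger_gap: 17.2
grip_force: 99.3
```

>>> step_arm([
  [[0,0,-0.5,0,0,0],[0,0,-0.5,0,0,0],[0,0,-0.5,0,0,0],[0,0,-0.5,0,0,0]],
])

```text
time: 9.6
tool_pos: [533.2, 23.6, 103.6]
tcp_rot: [179.9, -0.0, 78.5]
ft_force: [-2.0, 2.6, 9.7]
finger_gap: 17.1
grip_force: 99.3
```

>>> step_arm([
  [[0,0,-0.5,0,0,0],[0,0,-0.5,0,0,0],[0,0,-0.5,0,0,0],[0,0,-0.5,0,0,0]],
])

```text
time: 9.93
tool_pos: [533.2, 23.6, 103.2]
tcp_rot: [179.9, -0.0, 78.5]
ft_force: [-2.5, 2.8, 10.5]
finger_gap: 17.3
grip_force: 99.3
```

>>> step_arm([
  [[0,0,-0.5,0,0,0],[0,0,-0.5,0,0,0],[0,0,-0.5,0,0,0],[0,0,-0.5,0,0,0]],
])

```text
time: 10.27
tool_pos: [533.3, 23.6, 103.1]
tcp_rot: [179.9, -0.0, 78.5]
ft_force: [-3.3, 2.8, 13.2]
finger_gap: 17.5
grip_force: 99.6
```

>>> step_arm([
  [[0,0,-0.5,0,0,0],[0,0,-0.5,0,0,0],[0,0,-0.5,0,0,0],[0,0,-0.5,0,0,0]],
])

```text
time: 10.6
tool_pos: [533.4, 23.6, 103.1]
tcp_rot: [179.9, -0.0, 78.5]
ft_force: [-5.3, 2.8, 17.2]
finger_gap: 17.5
grip_force: 100.4
```

>>> step_arm([
  [[0,0,-0.5,0,0,0],[0,0,-0.5,0,0,0],[0,0,-0.5,0,0,0],[0,0,-0.5,0,0,0]],
])

```text
time: 10.93
tool_pos: [533.5, 23.5, 103.0]
tcp_rot: [179.9, -0.0, 78.5]
ft_force: [-6.9, 1.9, 20.9]
finger_gap: 17.1
grip_force: 100.8
```

```bash
python3 - <<'E'
from h import *
S=vision.snapshot("scene");s=vision.snapshot("wrist")
a=cv2.resize(S["img"][140:240,310:410],None,fx=4,fy=4,interpolation=2)
b=cv2.resize(s["img"][150:350,180:380],None,fx=2,fy=2,interpolation=2)
cv2.imwrite("pics/p4.png",cv2.hconcat([a,b]));q=r.sense();print(q["tool_pos"],q["ft_force"])
E
```

```text
[533.49777239  23.55546414 103.04418704] [-7.02350262  2.38711218 20.96704023]
```

View pics/p4.png

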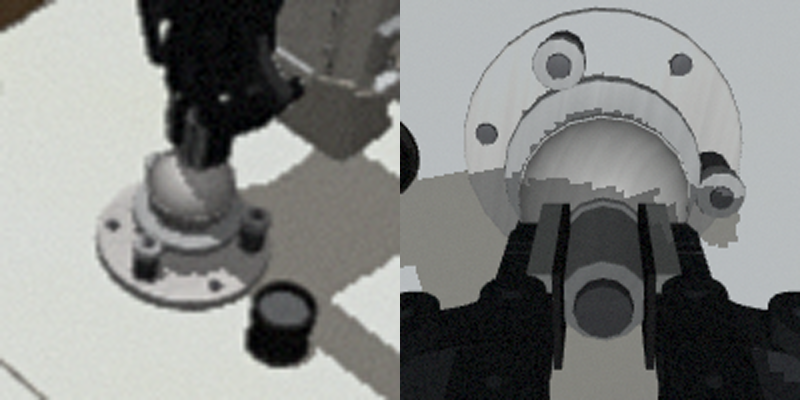

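The picture shows the flask upright and centred in the lowered ring, with the loupe untouched. The TCP has stopped at z 103.0 while the force rises, so the foot is home on the port with about 23 N of push. Handing in.

```bash
python3 -c "
from bench import r
print(r.hand_in())"
```

```text
the job is handed in; nothing more can be done
None
```

The large ball flask is upright in the cradle ring, pressed home on the test port with about 23 N and still gripped; the other two vessels were left in the bin, and the job was handed in at about 11 s (no verdict was returned).

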